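# Stock the eye-drop station by cap colour

## Task

Move the row of four colour-capped eye-drop bottles from the grey carrier to the station tray, standing each one upright on the floor of the bin that has its cap's colour, so that the new row runs in the order of the coloured bins. Never let a bottle tip over, and leave the white-capped saline bottle standing in its cell of the carrier.

Things in the scene. Friction and masses are not known exactly. Their poses are not given: they have to be found in the camera images.
- bottle_red: Rigid eye-drop bottle with a RED cap and red stripe on a white body, loose, about 15 to 31 g. Round body 28 mm dia. from the underside up to 47 mm, shoulder to 56 mm, ribbed cap 20 mm dia. from 58 to 82 mm (overall height 82 mm). Stands upright in one of the carrier's cells at the start. Origin: centre of its underside; z up along the bottle.
- bottle_yellow: Rigid eye-drop bottle with a YELLOW cap and yellow stripe on a white body, loose, about 15 to 31 g. Round body 28 mm dia. from the underside up to 47 mm, shoulder to 56 mm, ribbed cap 20 mm dia. from 58 to 82 mm (overall height 82 mm). Stands upright in one of the carrier's cells at the start. Origin: centre of its underside; z up along the bottle.
- bottle_green: Rigid eye-drop bottle with a GREEN cap and green stripe on a white body, loose, about 15 to 31 g. Round body 28 mm dia. from the underside up to 47 mm, shoulder to 56 mm, ribbed cap 20 mm dia. from 58 to 82 mm (overall height 82 mm). Stands upright in one of the carrier's cells at the start. Origin: centre of its underside; z up along the bottle.
- bottle_blue: Rigid eye-drop bottle with a BLUE cap and blue stripe on a white body, loose, about 15 to 31 g. Round body 28 mm dia. from the underside up to 47 mm, shoulder to 56 mm, ribbed cap 20 mm dia. from 58 to 82 mm (overall height 82 mm). Stands upright in one of the carrier's cells at the start. Origin: centre of its underside; z up along the bottle.
- bin_red: Red bin: open square red box, 56 x 56 mm outside, 26 mm high, walls and floor 3 mm (inside 50 x 50 mm), fixed in the station tray. Origin: centre of its underside, 6 mm above the table; z up. The four bins form one straight row along their own y, pitch 58 mm, in any order. Beside the row, about 80 to 90 mm to own -x, a lens case and a pen torch lie in the tray, lower than 25 mm.
- bin_yellow: Yellow bin: open square yellow box, 56 x 56 mm outside, 26 mm high, walls and floor 3 mm (inside 50 x 50 mm), fixed in the station tray. Origin: centre of its underside, 6 mm above the table; z up. The four bins form one straight row along their own y, pitch 58 mm, in any order. Beside the row, about 80 to 90 mm to own -x, a lens case and a pen torch lie in the tray, lower than 25 mm.
- bin_green: Green bin: open square green box, 56 x 56 mm outside, 26 mm high, walls and floor 3 mm (inside 50 x 50 mm), fixed in the station tray. Origin: centre of its underside, 6 mm above the table; z up. The four bins form one straight row along their own y, pitch 58 mm, in any order. Beside the row, about 80 to 90 mm to own -x, a lens case and a pen torch lie in the tray, lower than 25 mm.
- bin_blue: Blue bin: open square blue box, 56 x 56 mm outside, 26 mm high, walls and floor 3 mm (inside 50 x 50 mm), fixed in the station tray. Origin: centre of its underside, 6 mm above the table; z up. The four bins form one straight row along their own y, pitch 58 mm, in any order. Beside the row, about 80 to 90 mm to own -x, a lens case and a pen torch lie in the tray, lower than 25 mm.
- carrier: Fixed grey rack, 52 mm (own x) by 236 mm (own y), 26 mm high, an 11 mm lug at each end. Five open square cells in a row along its own y, 40 x 40 mm inside, pitch 46 mm (centres at own y = -92, -46, 0, 46, 92 mm, own x = 0), cell floor 4 mm above the origin. Origin: centre of the underside, on the table. At the start each cell loosely holds one bottle, in any order.
- saline: Saline bottle with a WHITE cap, pale blue-grey body with a white stripe, same shape and size as the eye-drop bottles (28 mm dia., 82 mm tall); it stands in one of the five carrier cells and is to be left there. Origin: centre of its underside; z up along the bottle.

How it is judged:
By the outcome, as a careful person would: the job done as asked, in the order asked, and still so for the second after the job is handed in, with the robot touching nothing.
It also fails if it takes over 106 s, if anything falls off the work surface, if the arm or the gripper's body presses on something with over 40 N, if the wrist force passes 120 N, or if a joint passes its speed limit or range.

## Robot

A 6-joint arm with a two-finger parallel gripper is mounted at the origin on the work surface. World frame = base frame: x ahead of the robot, y to its left, z up, the work surface at z = 0. Lengths are in m, angles in degrees, forces in N, time in s.
With the tool pointing down it reaches from about 0.25 to 0.725 m from the base axis. Payload 9.7 kg.
Tool frame: the origin (TCP) lies at the very end of the fingers, on their centre line; the grasp point (between the pads) lies 19 mm behind it; z points along the fingers, y is the line along which they close (so a half turn about z gives the same grasp; the last joint's range is limited). The gripper opens to 85 mm and grips with 20 to 120 N. Pads are 22 mm wide; open, the fingers measure 114 mm over their backs; the gripper's body (76 mm by 85 mm) begins 54 mm behind the grasp point. The pads swing forward as they close: fully open they stand 13 mm farther back than shut.
Start: joints at [-68.583, 4.979, 10.078, 95.1, 0, 90], TCP at [0.201, -0.512, 0.231] pointing down, gripper open.
Joint ranges: [-179.16, 179.16], [-48.56, 103.87], [-65.8, 70.77], [-126.05, 130.52], [-82.76, 87.17], [-180, 180]. Speed limits (degrees/s): [127.2, 127.2, 147.25, 180, 180, 180].

## Interface

Orientations are given as [roll, pitch, yaw] about the fixed x, y, z axes, in that order (R = Rz(yaw) Ry(pitch) Rx(roll)).
In Python, from workcell import bot gives the robot as it stands.
- The arm moves only by the tool step_arm, never from a script. Its argument "targets" is a list of rows, each a list of 3 entries, a list of its own where there are three numbers: the opening, from 0 (shut) to 1 (fully open), then the shift along the world's x, y, z in mm, then the turn, a rotation vector about the world's x, y, z in rad. In form: [[grip, [tx, ty, tz], [wx, wy, wz]], ...]. A call has 1 to 8 rows; each row is the pose to reach, as a shift and turn from the pose commanded when the call began; what a row does not reach only later rows make up. A row lasts 1/10 s, in which the tool goes at most 50 mm and 8.59 degrees, less where a joint would pass 70% of its speed; a pose out of reach is approached as far as the arm can. A call with a gripper value outside its range is refused whole. The fingers move at their own pace and stop on an object; "force" is the grip in N (left out, the last holds). Time passes only in rows, so rows that repeat a pose let the fingers close. It gives the time, the measured TCP pose, the force, the opening and the grip force at its end, in the units of the state.
- bot.get_obs(): the state, without advancing time (a new reading comes with each control period).
- bot.camera(name): name is "scene" or "top" or "wrist"; returns (picture, depth): 384x512x3 uint8, red, green, blue; 384x512 float32, m along the optical axis (not along the pixel's ray), 0 where there is no reading.
- bot.camera_params(name): a dict with "K" (3x3 intrinsics, pixels), "R" (3x3) and "t" (3): a world point X has camera coordinates R X + t. Camera axes: x right, y down, z forward; pixel columns grow to the right and rows downward; lengths in m; the calibration is good to about 2 mm. The wrist camera is an equidistant fisheye: a pixel r from the principal point sees the ray r / f radians off the axis. A picture is of the moment at which its call begins: read the wrist's pose just before it. camera_params takes no time and is no camera call; for the wrist camera it gives the pose at the moment of the call.
- bot.job_done(): hands the job in; it is judged then, once.
The state is a dict: "time": time; "q": joint angles; "qd": joint speeds; "joint_efforts": joint torques, N m; "ee_pos": TCP position; "tcp_rot": TCP orientation; "wrist_force": force on the tool from outside, world axes, zero at the start; "torque": the same for the moment, N m; "opening": finger opening in m; "grasp_force": force on a finger pad.
Only numpy, scipy, OpenCV 4.12 (cv2) and the standard library are available. Lean on these libraries where they do the work, as an engineer would, in place of code of your own. Each camera call takes 0.05 s, during which the arm holds its last target. There are 200 camera calls.

## Working session

There is one attempt and no reset: what is moved stays moved. The work goes in short steps, Python scripts to look and compute and a tool call to move; the robot and the scene stay as the last step left them, time stands still between calls to the robot, and variables do not carry over. Pictures are saved under pics/ and viewed, at most 14 in all, crops included, and the job is handed in when it is done.

Besides the shell and the picture viewer there is one more tool, called as name(argument=value, ...), one argument or row to a line, values as JSON. step_arm: Moves the arm, as the interface text tells. Its arguments: {"type":"object","properties":{"targets":{"type":"array","items":{"type":"array"}},"force":{"type":"number"}},"required":["targets"]}

```bash
mkdir -p pics; cat > h.py <<'E'
import numpy as np, cv2
from workcell import bot
def px2w(cp,u,v,z=None,d=None):
    K,R,t=map(np.array,(cp["K"],cp["R"],cp["t"]))
    r=R.T@np.linalg.solve(K,[u,v,1.]); c=-R.T@t
    return c+r*((z-c[2])/r[2] if d is None else d)
E
python3 - <<'E'
from h import *
for n in("top","scene"):
    p,d=bot.camera(n); cv2.imwrite(f"pics/{n}0.png",cv2.resize(p[:,:,::-1],(768,576),interpolation=cv2.INTER_CUBIC)); np.savez(f"{n}0.npz",p=p,d=d)
    cp=bot.camera_params(n); print(n,-np.array(cp["R"]).T@cp["t"],cp["R"])
print(bot.get_obs())
E
```

```text
top [0.40416631 0.01539753 1.01385312] [[-0.0227652  -0.99916884  0.03381369]
 [-0.99195621  0.01836243 -0.12524254]
 [ 0.12451754 -0.03639287 -0.99154977]]
scene [1.09644873 0.26305737 0.70068348] [[-0.42453126  0.90537605  0.00821151]
 [ 0.64452424  0.30856249 -0.69955535]
 [-0.63589442 -0.2916906  -0.71453123]]
{'time': 0.1, 'q': array([-6.85835385e+01,  5.00858857e+00,  1.00377987e+01,  9.50985242e+01,
        5.49328395e-04,  8.99998937e+01]), 'qd': array([-0.06290051, -0.11819273,  0.23775403,  0.03164644,  0.05077142,
       -0.04537814]), 'joint_efforts': array([ 5.16763102e-04, -5.21560192e+01,  4.65654230e+01,  1.60751684e-02,
       -3.28006900e-05, -7.76198476e-06]), 'ee_pos': array([ 0.20075724, -0.51183169,  0.23063711]), 'tcp_rot': array([-1.79930686e+02, -5.49456532e-04,  2.14165671e+01]), 'wrist_force': array([0.1298312 , 0.10055388, 0.01429173]), 'torque': array([-0.04858077, -0.04135685, -0.0096495 ]), 'grasp_force': 0.0, 'opening': 0.08544110280167228}
```

View pics/top0.png

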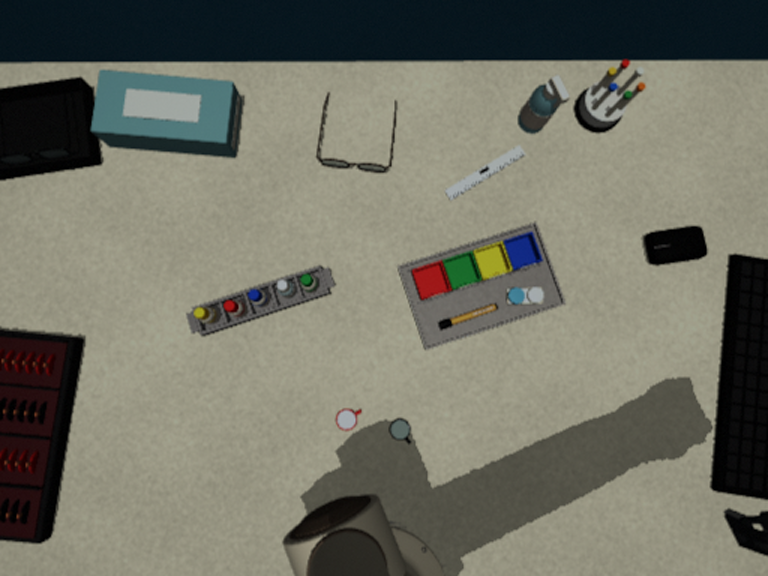

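View pics/scene0.png

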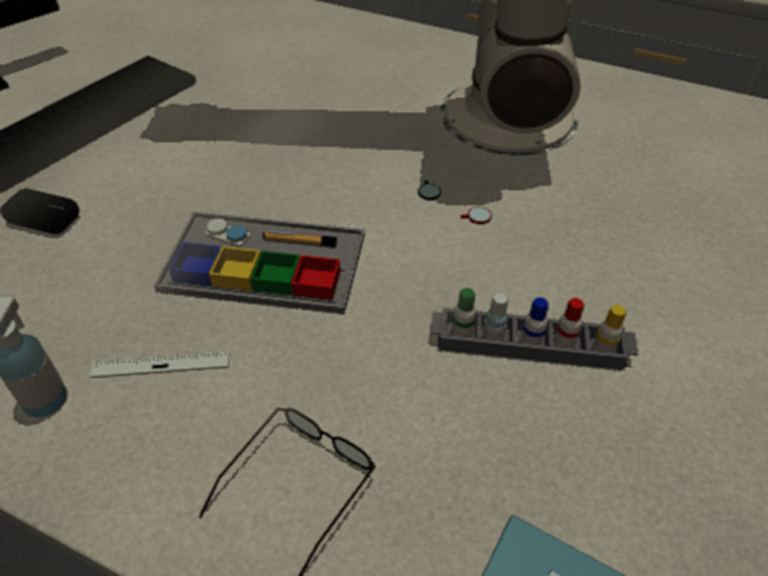

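```bash
cat >> h.py <<'E'
def cloud(n,d):
    cp=bot.camera_params(n); K,R,t=map(np.array,(cp["K"],cp["R"],cp["t"]))
    v,u=np.indices(d.shape); r=np.linalg.inv(K)@np.stack([u.ravel(),v.ravel(),np.ones(u.size)])
    return ((r*d.ravel()).T-t)@R
def masks(p):
    h=cv2.cvtColor(p,cv2.COLOR_RGB2HSV).astype(int); H,S,V=h[...,0],h[...,1],h[...,2]
    ok=(S>140)&(V>50)
    return dict(red=ok&((H<8)|(H>172)),yellow=ok&(H>18)&(H<34),green=ok&(H>45)&(H<80),blue=ok&(H>105)&(H<130))
E
python3 - <<'E'
from h import *
for n in("top","scene"):
    f=np.load(n+"0.npz"); p,d=f["p"],f["d"]; P=cloud(n,d); print(n)
    for c,m in masks(p).items():
        m=m.ravel(); Q=P[m&(P[:,0]>.25)&(P[:,0]<.62)&(abs(P[:,1])<.33)]
        cap=Q[(Q[:,2]>.078)&(Q[:,2]<.1)]
        b=Q[(Q[:,2]<.05)&(Q[:,1]<.05)&(Q[:,2]>.022)]
        r=cv2.minAreaRect(b[:,:2].astype(np.float32)*1000) if len(b)>3 else None
        print(c,len(cap),cap.mean(0).round(4),np.ptp(cap,axis=0).round(3),"rim",len(b),b[:,2].max().round(3),r)
f=np.load("top0.npz"); P=f["p"][:,:,::-1]
a=cv2.resize(P[170:230,120:225],None,fx=7,fy=7,interpolation=cv2.INTER_CUBIC)
b=cv2.resize(P[145:235,262:380],None,fx=6,fy=6,interpolation=cv2.INTER_CUBIC)
cv2.imwrite("pics/ca.png",a);cv2.imwrite("pics/cb.png",b)
E
```

```text
top
red 49 [0.4975 0.2374 0.0858] [0.017 0.017 0.012] rim 113 0.037 ((542.0601806640625, -105.9487075805664), (55.5831184387207, 58.422088623046875), 17.026859283447266)
yellow 46 [0.4865 0.286  0.086 ] [0.015 0.016 0.009] rim 123 0.037 ((542.9172973632812, -197.77890014648438), (105.1615982055664, 117.89618682861328), 21.302824020385742)
green 41 [0.5386 0.1109 0.0858] [0.015 0.015 0.012] rim 84 0.036 ((559.2493286132812, -161.33963012695312), (54.48326110839844, 57.15923309326172), 17.263498306274414)
blue 45 [0.515  0.1979 0.086 ] [0.015 0.017 0.01 ] rim 86 0.037 ((592.0755004882812, -272.027099609375), (54.93357849121094, 57.818660736083984), 16.18840980529785)
scene
red 76 [0.5    0.2398 0.0848] [0.019 0.017 0.01 ] rim 267 0.035 ((542.0549926757812, -104.15233612060547), (60.37673568725586, 59.28385543823242), 16.331884384155273)
yellow 88 [0.4898 0.2881 0.0846] [0.02  0.017 0.011] rim 293 0.036 ((568.7559814453125, -186.70159912109375), (60.62822341918945, 117.0372314453125), 15.236984252929688)<stdin>:9: RuntimeWarning: Mean of empty slice.
  ret = um.true_divide(
Traceback (most recent call last):
ValueError: zero-size array to reduction operation maximum which has no identity
```

step_arm(
  targets=[
    [1, [47, 87, -8], [0, 0, 0.14]],
    [1, [94, 173, -15], [0, 0, 0.28]],
    [1, [141, 260, -22], [0, 0, 0.42]],
    [1, [188, 347, -30], [0, 0, 0.56]],
    [1, [235, 434, -38], [0, 0, 0.7]],
    [1, [282, 520, -46], [0, 0, 0.84]],
    [1, [339, 624, -50], [0, 0, 0.98]],
    [1, [339, 624, -50], [0, 0, 1.12]],
  ],
  force=40,
)

```text
time: 0.9
ee_pos: [0.3915, -0.1595, 0.2015]
tcp_rot: [180.0, 0.0, 85.9]
wrist_force: [1.7, -1.6, -0.5]
opening: 0.0853
grasp_force: 0.0
```

```bash
python3 - <<'E'
from h import *
o=bot.get_obs(); print(o["time"],o["ee_pos"],o["tcp_rot"],o["q"])
E
```

```text
0.9 [ 0.39145467 -0.15945902  0.2015377 ] [1.79986159e+02 6.39177577e-03 8.59045364e+01] [-2.21623171e+01 -1.29086818e+01 -1.01137235e+01  9.27798176e+01
 -1.78422094e-03  7.19331455e+01]
```

step_arm(
  targets=[
    [1, [148, 272, -20], [0, 0, 0.13]],
    [1, [148, 272, -20], [0, 0, 0.26]],
    [1, [148, 272, -20], [0, 0, 0.361]],
    [1, [148, 272, -20], [0, 0, 0.361]],
    [1, [148, 272, -20], [0, 0, 0.361]],
    [1, [148, 272, -20], [0, 0, 0.361]],
    [1, [148, 272, -20], [0, 0, 0.361]],
    [1, [148, 272, -20], [0, 0, 0.361]],
  ],
)

```text
time: 1.7
ee_pos: [0.539, 0.112, 0.1805]
tcp_rot: [-179.9, -0.0, 106.4]
wrist_force: [-1.0, -0.7, 0.2]
opening: 0.0853
grasp_force: 0.0
```

```bash
python3 - <<'E'
from h import *
bot.camera("top")
o=bot.get_obs(); print(o["time"],o["ee_pos"],o["tcp_rot"])
cp=bot.camera_params("wrist"); p,d=bot.camera("wrist"); cv2.imwrite("pics/w1.png",p[:,:,::-1]); np.savez("w1.npz",p=p,d=d,**cp)
K,R,t=map(np.array,(cp["K"],cp["R"],cp["t"]))
def proj(X):
    c=R@X+t; th=np.arctan2(np.hypot(*c[:2]),c[2]); a=c[:2]/np.hypot(*c[:2])
    return K[:2,2]+K[0,0]*th*a
print(K,{n:proj(np.array([*x,.086])).round(1) for n,x in dict(g=(.540,.112),b=(.5165,.199),r=(.4988,.2386),y=(.488,.287)).items()})
E
```

```text
1.75 [0.53871104 0.1107495  0.18112319] [-1.79905082e+02  5.79513654e-03  1.06346828e+02]
[[297.31863964   0.         256.65262521]
 [  0.         297.31863964 191.71736001]
 [  0.           0.           1.        ]] {'g': array([258. , 192.3]), 'b': array([260.7,  82.7]), 'r': array([253.3,  30.8]), 'y': array([257.4, -23.8])}
```

View pics/w1.png

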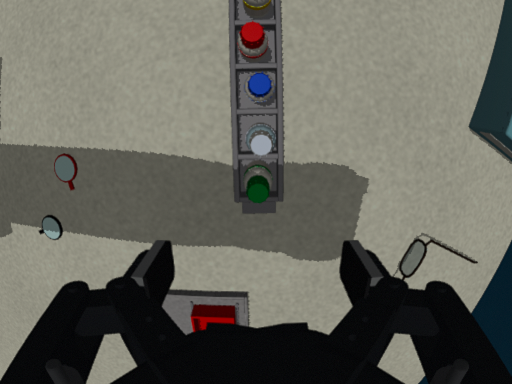

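step_arm(
  targets=[
    [1, [1, 0, -30], [0, 0, 0]],
    [0.8, [1, 0, -60], [0, 0, 0]],
    [0.8, [1, 0, -90], [0, 0, 0]],
    [0.7, [1, 0, -110], [0, 0, 0]],
    [0.6, [1, 0, -117], [0, 0, 0]],
    [0.4, [1, 0, -117], [0, 0, 0]],
    [0, [1, 0, -117], [0, 0, 0]],
    [0, [1, 0, -117], [0, 0, 0]],
  ],
  force=40,
)

```text
time: 2.6
ee_pos: [0.5408, 0.1104, 0.0665]
tcp_rot: [179.9, 0.0, 106.2]
wrist_force: [-0.2, -0.9, 3.0]
opening: 0.0183
grasp_force: 39.3
```

step_arm(
  targets=[
    [0, [0, 0, 0], [0, 0, 0]],
    [0, [0, 0, 0], [0, 0, 0]],
    [0, [0, 0, 0], [0, 0, 0]],
    [0, [0, 0, 0], [0, 0, 0]],
  ],
)

```text
time: 3.0
ee_pos: [0.5408, 0.1106, 0.0664]
tcp_rot: [179.9, 0.0, 106.3]
wrist_force: [0.1, -1.7, 6.8]
opening: 0.0184
grasp_force: 39.6
```

step_arm(
  targets=[
    [0, [0, 0, 15], [0, 0, 0]],
    [0, [0, 0, 40], [0, 0, 0]],
    [0, [0, 0, 70], [0, 0, 0]],
    [0, [0, 0, 95], [0, 0, 0]],
    [0, [0, 0, 105], [0, 0, 0]],
    [0, [0, 0, 105], [0, 0, 0]],
  ],
)

```text
time: 3.6
ee_pos: [0.5408, 0.1108, 0.1717]
tcp_rot: [179.8, 0.0, 106.3]
wrist_force: [-0.5, 0.3, -0.2]
opening: 0.0185
grasp_force: 39.2
```

```bash
python3 - <<'E'
from h import *
p,d=bot.camera("scene"); cv2.imwrite("pics/s2.png",cv2.resize(p[100:300,90:470,::-1],None,fx=2,fy=2))
print(bot.get_obs()["ee_pos"])
E
```

```text
[0.54029426 0.1107057  0.16995881]
```

View pics/s2.png

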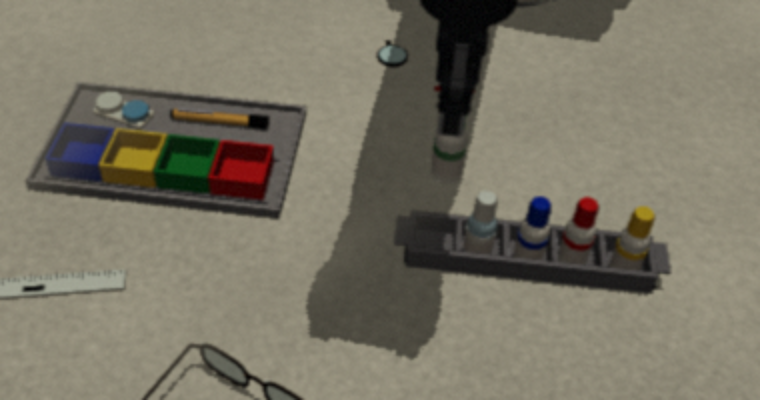

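step_arm(
  targets=[
    [0, [1, -15, 0], [0, 0, 0]],
    [0, [4, -50, 0], [0, 0, 0]],
    [0, [7, -90, 0], [0, 0, 0]],
    [0, [10, -135, 0], [0, 0, 0]],
    [0, [13, -180, 0], [0, 0, 0]],
    [0, [16, -220, 0], [0, 0, 0]],
    [0, [19, -255, 0], [0, 0, 0]],
    [0, [20, -271, 0], [0, 0, 0]],
  ],
)

```text
time: 4.45
ee_pos: [0.5591, -0.1637, 0.168]
tcp_rot: [-179.9, -0.0, 106.1]
wrist_force: [-0.2, 0.2, 0.4]
opening: 0.0184
grasp_force: 39.2
```

step_arm(
  targets=[
    [0, [0, 0, 0], [0, 0, 0]],
    [0, [0, 0, -15], [0, 0, 0]],
    [0, [0, 0, -45], [0, 0, 0]],
    [0, [0, 0, -75], [0, 0, 0]],
    [0, [0, 0, -90], [0, 0, 0]],
    [0, [0, 0, -95], [0, 0, 0]],
    [0, [0, 0, -95], [0, 0, 0]],
  ],
)

```text
time: 5.15
ee_pos: [0.56, -0.1598, 0.0748]
tcp_rot: [-180.0, -0.0, 106.3]
wrist_force: [0.3, 0.6, -0.1]
opening: 0.0184
grasp_force: 39.2
```

step_arm(
  targets=[
    [0, [0, 0, -1], [0, 0, 0]],
    [0, [0, 0, -2], [0, 0, 0]],
    [0, [0, 0, -3], [0, 0, 0]],
    [0, [0, 0, -3], [0, 0, 0]],
    [0, [0, 0, -3], [0, 0, 0]],
  ],
)

```text
time: 5.65
ee_pos: [0.5601, -0.1605, 0.0719]
tcp_rot: [180.0, 0.0, 106.3]
wrist_force: [0.1, -0.0, -0.4]
opening: 0.0186
grasp_force: 39.2
```

step_arm(
  targets=[
    [0, [0, 0, -1], [0, 0, 0]],
    [0, [0, 0, -1], [0, 0, 0]],
    [0, [0, 0, -2], [0, 0, 0]],
    [0, [0, 0, -2], [0, 0, 0]],
  ],
)

```text
time: 6.05
ee_pos: [0.5605, -0.1607, 0.0714]
tcp_rot: [179.9, 0.1, 106.3]
wrist_force: [-2.3, -0.0, 11.8]
opening: 0.0184
grasp_force: 40.2
```

step_arm(
  targets=[
    [0, [0, 0, 1], [0, 0, 0]],
    [0.35, [0, 0, 1], [0, 0, 0]],
    [0.5, [0, 0, 1], [0, 0, 0]],
    [0.7, [0, 0, 1], [0, 0, 0]],
    [0.7, [0, 0, 1], [0, 0, 0]],
    [0.7, [0, 0, 15], [0, 0, 0]],
    [0.7, [0, 0, 40], [0, 0, 0]],
    [0.7, [0, 0, 85], [0, 0, 0]],
  ],
)

```text
time: 6.85
ee_pos: [0.5588, -0.16, 0.1539]
tcp_rot: [-179.8, -0.1, 106.3]
wrist_force: [1.2, -0.9, -0.0]
opening: 0.0596
grasp_force: 0.0
```

```bash
python3 - <<'E'
from h import *
p,d=bot.camera("scene"); cv2.imwrite("pics/s3.png",cv2.resize(p[100:300,90:470,::-1],None,fx=2,fy=2))
P=cloud("scene",d)
for c,m in masks(p).items():
    Q=P[m.ravel()&(P[:,2]>.075)&(P[:,2]<.1)]; print(c,len(Q),np.median(Q,0).round(4) if len(Q) else 0)
o=bot.get_obs();print(o["ee_pos"],o["opening"])
E
```

```text
red 89 [0.5018 0.2401 0.0851]
yellow 98 [0.4918 0.288  0.0847]
green 0 0
blue 54 [0.5172 0.2005 0.0858]
[ 0.56133697 -0.16075251  0.16393747] 0.05971339965517316
```

View pics/s3.png

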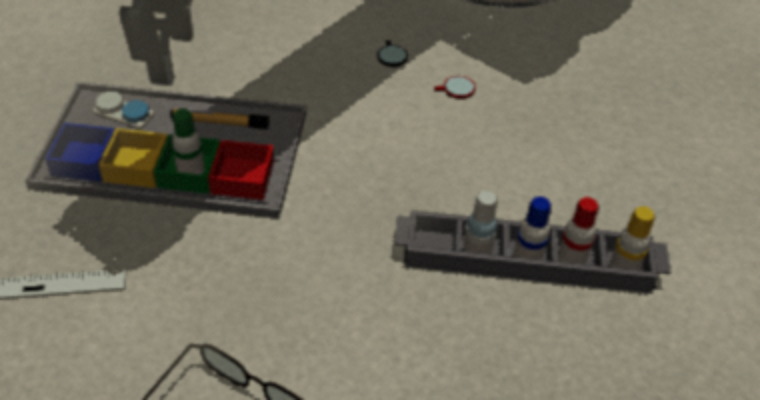

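step_arm(
  targets=[
    [0.8, [-4, 30, 10], [0, 0, 0]],
    [0.8, [-9, 75, 10], [0, 0, 0]],
    [0.8, [-15, 123, 10], [0, 0, 0]],
    [0.8, [-21, 171, 10], [0, 0, 0]],
    [0.8, [-27, 219, 10], [0, 0, 0]],
    [0.8, [-33, 267, 10], [0, 0, 0]],
    [0.8, [-39, 315, 10], [0, 0, 0]],
    [0.8, [-44, 360, 10], [0, 0, 0]],
  ],
)

```text
time: 7.7
ee_pos: [0.5156, 0.2018, 0.1661]
tcp_rot: [179.9, -0.0, 106.3]
wrist_force: [0.9, 0.2, -0.1]
opening: 0.0684
grasp_force: 0.0
```

step_arm(
  targets=[
    [0.8, [0, 0, 0], [0, 0, 0]],
    [0.8, [0, 0, 0], [0, 0, 0]],
    [0.8, [0, 0, 0], [0, 0, 0]],
    [0.8, [0, 0, 0], [0, 0, 0]],
  ],
)

```text
time: 8.1
ee_pos: [0.5164, 0.1984, 0.1651]
tcp_rot: [180.0, 0.0, 106.2]
wrist_force: [-0.2, -0.7, -0.8]
opening: 0.0684
grasp_force: 0.0
```

step_arm(
  targets=[
    [0.8, [0, 1, -25], [0, 0, 0]],
    [0.8, [0, 1, -55], [0, 0, 0]],
    [0.8, [0, 1, -80], [0, 0, 0]],
    [0.6, [0, 1, -97], [0, 0, 0]],
    [0.5, [0, 1, -98], [0, 0, 0]],
    [0.3, [0, 1, -98], [0, 0, 0]],
    [0, [0, 1, -98], [0, 0, 0]],
    [0, [0, 1, -98], [0, 0, 0]],
  ],
)

```text
time: 8.9
ee_pos: [0.5168, 0.2006, 0.0681]
tcp_rot: [179.9, -0.0, 106.2]
wrist_force: [-0.5, 0.5, -0.5]
opening: 0.0187
grasp_force: 39.0
```

step_arm(
  targets=[
    [0, [0, 0, 0], [0, 0, 0]],
    [0, [0, 0, 0], [0, 0, 0]],
    [0, [0, 0, 0], [0, 0, 0]],
  ],
)

```text
time: 9.2
ee_pos: [0.5167, 0.2008, 0.0679]
tcp_rot: [179.9, -0.0, 106.3]
wrist_force: [0.4, 0.2, 6.2]
opening: 0.0186
grasp_force: 39.4
```

step_arm(
  targets=[
    [0, [0, 0, 15], [0, 0, 0]],
    [0, [0, 0, 40], [0, 0, 0]],
    [0, [0, 0, 75], [0, 0, 0]],
    [0, [0, 0, 100], [0, 0, 0]],
    [0, [0, 0, 107], [0, 0, 0]],
    [0, [0, 0, 107], [0, 0, 0]],
    [0, [2, -15, 107], [0, 0, 0]],
    [0, [7, -45, 107], [0, 0, 0]],
  ],
)

```text
time: 10.0
ee_pos: [0.5223, 0.1556, 0.172]
tcp_rot: [-179.9, -0.0, 106.4]
wrist_force: [0.6, -1.0, -0.1]
opening: 0.0183
grasp_force: 39.1
```

step_arm(
  targets=[
    [0, [7, -45, 0], [0, 0, 0]],
    [0, [14, -90, 0], [0, 0, 0]],
    [0, [21, -135, 0], [0, 0, 0]],
    [0, [28, -180, 0], [0, 0, 0]],
    [0, [35, -225, 0], [0, 0, 0]],
    [0, [43, -270, 0], [0, 0, 0]],
    [0, [50, -315, 0], [0, 0, 0]],
    [0, [57, -360, 0], [0, 0, 0]],
  ],
)

```text
time: 10.8
ee_pos: [0.579, -0.2069, 0.1721]
tcp_rot: [-179.9, -0.1, 106.2]
wrist_force: [1.1, 0.6, -1.0]
opening: 0.0183
grasp_force: 39.1
```

step_arm(
  targets=[
    [0, [6, -35, 0], [0, 0, 0]],
    [0, [11, -60, 0], [0, 0, 0]],
    [0, [12, -67, 0], [0, 0, 0]],
    [0, [12, -67, 0], [0, 0, 0]],
    [0, [12, -67, 0], [0, 0, 0]],
  ],
)

```text
time: 11.3
ee_pos: [0.5915, -0.2708, 0.1731]
tcp_rot: [-179.9, -0.1, 106.3]
wrist_force: [0.3, 0.1, -0.1]
opening: 0.0187
grasp_force: 39.1
```

step_arm(
  targets=[
    [0, [0, 0, -20], [0, 0, 0]],
    [0, [0, 0, -55], [0, 0, 0]],
    [0, [0, 0, -85], [0, 0, 0]],
    [0, [0, 0, -96], [0, 0, 0]],
    [0, [0, 0, -97], [0, 0, 0]],
    [0, [0, 0, -98], [0, 0, 0]],
    [0, [0, 0, -99], [0, 0, 0]],
    [0, [0, 0, -99], [0, 0, 0]],
  ],
)

```text
time: 12.1
ee_pos: [0.5927, -0.2716, 0.0762]
tcp_rot: [179.9, 0.1, 106.3]
wrist_force: [-0.2, -0.4, -0.3]
opening: 0.0181
grasp_force: 39.1
```

step_arm(
  targets=[
    [0, [0, 0, -1], [0, 0, 0]],
    [0, [0, 0, -1], [0, 0, 0]],
    [0, [0, 0, -2], [0, 0, 0]],
    [0, [0, 0, -2], [0, 0, 0]],
  ],
)

```text
time: 12.5
ee_pos: [0.5922, -0.2715, 0.0731]
tcp_rot: [180.0, 0.0, 106.3]
wrist_force: [-0.4, 0.5, 2.0]
opening: 0.0179
grasp_force: 39.3
```

Contact as expected; release and rise.

step_arm(
  targets=[
    [0, [0, 0, 0], [0, 0, 0]],
    [0.35, [0, 0, 0], [0, 0, 0]],
    [0.5, [0, 0, 0], [0, 0, 0]],
    [0.7, [0, 0, 0], [0, 0, 0]],
    [0.7, [0, 0, 0], [0, 0, 0]],
    [0.7, [0, 0, 15], [0, 0, 0]],
    [0.8, [0, 0, 50], [0, 0, 0]],
    [0.8, [0, 0, 95], [0, 0, 0]],
  ],
)

```text
time: 13.3
ee_pos: [0.5912, -0.271, 0.1681]
tcp_rot: [-179.9, -0.1, 106.3]
wrist_force: [1.6, -0.3, 0.0]
opening: 0.0682
grasp_force: 0.0
```

step_arm(
  targets=[
    [0.8, [-4, 25, 0], [0, 0, 0]],
    [0.8, [-12, 70, 0], [0, 0, 0]],
    [0.8, [-20, 118, 0], [0, 0, 0]],
    [0.8, [-29, 166, 0], [0, 0, 0]],
    [0.8, [-37, 214, 0], [0, 0, 0]],
    [0.8, [-46, 262, 0], [0, 0, 0]],
    [0.8, [-54, 310, 0], [0, 0, 0]],
    [0.8, [-62, 357, 0], [0, 0, 0]],
  ],
)

```text
time: 14.1
ee_pos: [0.5295, 0.0875, 0.1693]
tcp_rot: [179.9, 0.0, 106.3]
wrist_force: [1.1, -0.3, -0.2]
opening: 0.0685
grasp_force: 0.0
```

step_arm(
  targets=[
    [0.8, [-8, 47, 0], [0, 0, 0]],
    [0.8, [-16, 93, 0], [0, 0, 0]],
    [0.8, [-26, 138, 0], [0, 0, 0]],
    [0.8, [-31, 154, 0], [0, 0, 0]],
    [0.8, [-31, 154, 0], [0, 0, 0]],
    [0.8, [-31, 154, 0], [0, 0, 0]],
  ],
)

```text
time: 14.7
ee_pos: [0.4991, 0.2396, 0.1686]
tcp_rot: [180.0, 0.0, 106.3]
wrist_force: [-0.0, -0.0, 0.1]
opening: 0.068
grasp_force: 0.0
```

```bash
python3 - <<'E'
from h import *
p,d=bot.camera("scene"); cv2.imwrite("pics/s4.png",cv2.resize(p[100:300,90:470,::-1],None,fx=2,fy=2))
o=bot.get_obs();print(o["ee_pos"],o["tcp_rot"],o["time"])
E
```

```text
[0.49933531 0.23902399 0.16847101] [1.79961490e+02 8.82132783e-03 1.06258513e+02] 14.75
```

View pics/s4.png

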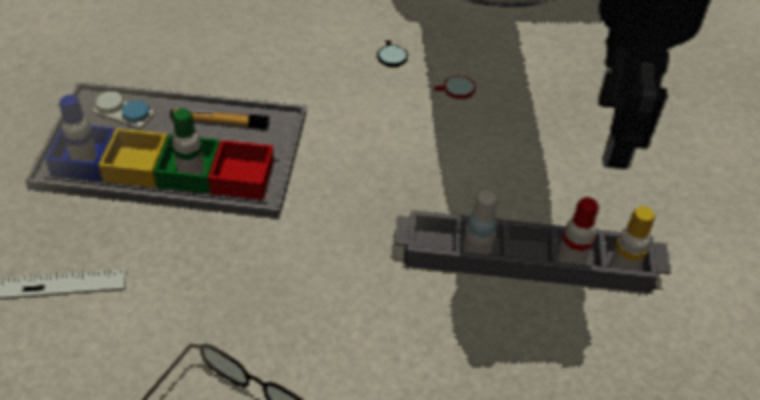

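step_arm(
  targets=[
    [0.8, [0, 0, -25], [0, 0, 0]],
    [0.8, [0, 0, -55], [0, 0, 0]],
    [0.8, [0, 0, -85], [0, 0, 0]],
    [0.6, [0, 0, -100], [0, 0, 0]],
    [0.5, [0, 0, -101], [0, 0, 0]],
    [0.3, [0, 0, -101], [0, 0, 0]],
    [0, [0, 0, -101], [0, 0, 0]],
    [0, [0, 0, -101], [0, 0, 0]],
  ],
)

```text
time: 15.55
ee_pos: [0.4999, 0.2399, 0.0684]
tcp_rot: [179.9, -0.0, 106.3]
wrist_force: [-0.8, -0.0, 3.5]
opening: 0.0187
grasp_force: 39.1
```

step_arm(
  targets=[
    [0, [0, 0, 0], [0, 0, 0]],
    [0, [0, 0, 0], [0, 0, 0]],
    [0, [0, 0, 0], [0, 0, 0]],
  ],
)

```text
time: 15.85
ee_pos: [0.4999, 0.24, 0.0683]
tcp_rot: [179.8, -0.0, 106.3]
wrist_force: [-0.0, -0.1, 7.0]
opening: 0.0183
grasp_force: 39.4
```

step_arm(
  targets=[
    [0, [0, 0, 15], [0, 0, 0]],
    [0, [0, 0, 40], [0, 0, 0]],
    [0, [0, 0, 75], [0, 0, 0]],
    [0, [0, 0, 100], [0, 0, 0]],
    [0, [0, 0, 107], [0, 0, 0]],
    [0, [0, 0, 107], [0, 0, 0]],
  ],
)

```text
time: 16.45
ee_pos: [0.4995, 0.2399, 0.1753]
tcp_rot: [179.9, -0.0, 106.3]
wrist_force: [0.5, -1.0, -0.1]
opening: 0.0184
grasp_force: 39.1
```

step_arm(
  targets=[
    [0, [2, -15, 0], [0, 0, 0]],
    [0, [7, -55, 0], [0, 0, 0]],
    [0, [13, -100, 0], [0, 0, 0]],
    [0, [19, -148, 0], [0, 0, 0]],
    [0, [25, -196, 0], [0, 0, 0]],
    [0, [31, -244, 0], [0, 0, 0]],
    [0, [36, -288, 0], [0, 0, 0]],
    [0, [41, -325, 0], [0, 0, 0]],
  ],
)

```text
time: 17.25
ee_pos: [0.5389, -0.0884, 0.1722]
tcp_rot: [-179.9, -0.0, 106.2]
wrist_force: [0.3, 0.2, -0.7]
opening: 0.0181
grasp_force: 39.0
```

step_arm(
  targets=[
    [0, [2, -18, 0], [0, 0, 0]],
    [0, [2, -20, 0], [0, 0, 0]],
    [0, [2, -20, 0], [0, 0, 0]],
    [0, [2, -20, 0], [0, 0, 0]],
  ],
)

```text
time: 17.65
ee_pos: [0.5416, -0.1048, 0.1732]
tcp_rot: [-179.9, -0.0, 106.3]
wrist_force: [-0.1, -0.3, -0.3]
opening: 0.0178
grasp_force: 39.0
```

step_arm(
  targets=[
    [0, [0, 0, -20], [0, 0, 0]],
    [0, [0, 0, -55], [0, 0, 0]],
    [0, [0, 0, -85], [0, 0, 0]],
    [0, [0, 0, -96], [0, 0, 0]],
    [0, [0, 0, -97], [0, 0, 0]],
    [0, [0, 0, -98], [0, 0, 0]],
    [0, [0, 0, -99], [0, 0, 0]],
    [0, [0, 0, -99], [0, 0, 0]],
  ],
)

```text
time: 18.45
ee_pos: [0.5427, -0.1055, 0.076]
tcp_rot: [179.9, 0.0, 106.3]
wrist_force: [-0.1, 1.3, 0.5]
opening: 0.0182
grasp_force: 39.0
```

step_arm(
  targets=[
    [0, [0, 0, -1], [0, 0, 0]],
    [0, [0, 0, -1], [0, 0, 0]],
    [0, [0, 0, -1], [0, 0, 0]],
    [0, [0, 0, -1], [0, 0, 0]],
  ],
)

```text
time: 18.85
ee_pos: [0.5421, -0.1054, 0.0738]
tcp_rot: [180.0, 0.0, 106.3]
wrist_force: [0.1, 0.7, 0.7]
opening: 0.0184
grasp_force: 39.0
```

step_arm(
  targets=[
    [0, [0, 0, -1], [0, 0, 0]],
    [0, [0, 0, -1], [0, 0, 0]],
    [0, [0, 0, -1], [0, 0, 0]],
  ],
)

```text
time: 19.15
ee_pos: [0.5423, -0.1055, 0.0734]
tcp_rot: [180.0, 0.0, 106.3]
wrist_force: [-0.7, -0.6, 5.6]
opening: 0.0184
grasp_force: 39.7
```

step_arm(
  targets=[
    [0, [0, 0, 0], [0, 0, 0]],
    [0.35, [0, 0, 0], [0, 0, 0]],
    [0.5, [0, 0, 0], [0, 0, 0]],
    [0.7, [0, 0, 0], [0, 0, 0]],
    [0.7, [0, 0, 0], [0, 0, 0]],
    [0.7, [0, 0, 15], [0, 0, 0]],
    [0.8, [0, 0, 50], [0, 0, 0]],
    [0.8, [0, 0, 95], [0, 0, 0]],
  ],
)

```text
time: 19.95
ee_pos: [0.5411, -0.1052, 0.1683]
tcp_rot: [-179.9, -0.1, 106.3]
wrist_force: [1.2, -0.0, -0.0]
opening: 0.0685
grasp_force: 0.0
```

step_arm(
  targets=[
    [0.8, [-3, 25, 0], [0, 0, 0]],
    [0.8, [-10, 70, 0], [0, 0, 0]],
    [0.8, [-16, 118, 0], [0, 0, 0]],
    [0.8, [-23, 166, 0], [0, 0, 0]],
    [0.8, [-29, 214, 0], [0, 0, 0]],
    [0.8, [-36, 262, 0], [0, 0, 0]],
    [0.8, [-43, 310, 0], [0, 0, 0]],
    [0.8, [-50, 357, 0], [0, 0, 0]],
  ],
)

```text
time: 20.75
ee_pos: [0.4915, 0.2537, 0.1692]
tcp_rot: [179.9, -0.0, 106.3]
wrist_force: [1.4, -1.0, 0.2]
opening: 0.0683
grasp_force: 0.0
```

step_arm(
  targets=[
    [0.8, [-4, 34, 0], [0, 0, 0]],
    [0.8, [-4, 36, 0], [0, 0, 0]],
    [0.8, [-4, 36, 0], [0, 0, 0]],
    [0.8, [-4, 36, 0], [0, 0, 0]],
    [0.8, [-4, 36, 0], [0, 0, 0]],
  ],
)

```text
time: 21.25
ee_pos: [0.4884, 0.2865, 0.1682]
tcp_rot: [180.0, 0.0, 106.2]
wrist_force: [0.5, -0.1, -0.1]
opening: 0.0683
grasp_force: 0.0
```

```bash
python3 - <<'E'
from h import *
p,d=bot.camera("scene"); cv2.imwrite("pics/s5.png",cv2.resize(p[100:300,90:470,::-1],None,fx=2,fy=2))
o=bot.get_obs();print(o["ee_pos"],o["tcp_rot"],o["time"])
E
```

```text
[0.48842402 0.28653933 0.16814489] [ 1.79979829e+02 -8.63546225e-04  1.06182386e+02] 21.3
```

View pics/s5.png

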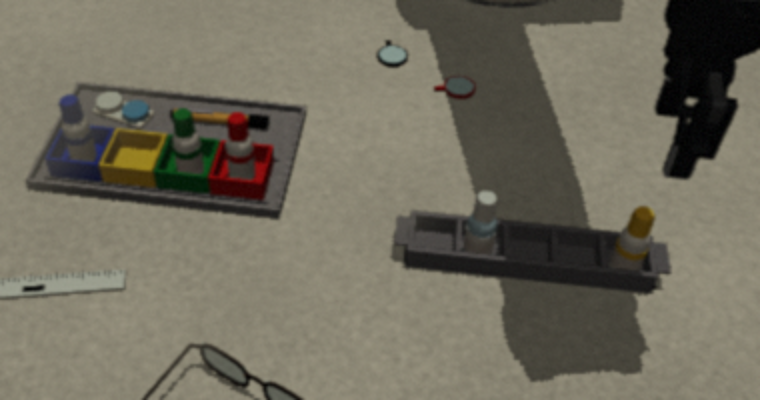

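step_arm(
  targets=[
    [0.8, [0, 0, -25], [0, 0, 0]],
    [0.8, [0, 0, -55], [0, 0, 0]],
    [0.8, [0, 0, -85], [0, 0, 0]],
    [0.6, [0, 0, -99], [0, 0, 0]],
    [0.5, [0, 0, -100], [0, 0, 0]],
    [0.3, [0, 0, -100], [0, 0, 0]],
    [0, [0, 0, -100], [0, 0, 0]],
    [0, [0, 0, -100], [0, 0, 0]],
  ],
)

```text
time: 22.1
ee_pos: [0.4889, 0.288, 0.0695]
tcp_rot: [179.9, -0.0, 106.3]
wrist_force: [-0.4, 0.1, 3.5]
opening: 0.0187
grasp_force: 39.2
```

step_arm(
  targets=[
    [0, [0, 0, 0], [0, 0, 0]],
    [0, [0, 0, 0], [0, 0, 0]],
    [0, [0, 0, 0], [0, 0, 0]],
  ],
)

```text
time: 22.4
ee_pos: [0.4888, 0.2881, 0.0694]
tcp_rot: [179.8, -0.0, 106.3]
wrist_force: [0.1, 0.2, 7.3]
opening: 0.0183
grasp_force: 39.4
```

step_arm(
  targets=[
    [0, [0, 0, 15], [0, 0, 0]],
    [0, [0, 0, 40], [0, 0, 0]],
    [0, [0, 0, 75], [0, 0, 0]],
    [0, [0, 0, 100], [0, 0, 0]],
    [0, [0, 0, 107], [0, 0, 0]],
    [0, [0, 0, 107], [0, 0, 0]],
  ],
)

```text
time: 23.0
ee_pos: [0.4885, 0.2879, 0.1763]
tcp_rot: [179.9, -0.0, 106.3]
wrist_force: [0.2, -0.4, -0.4]
opening: 0.0184
grasp_force: 39.1
```

step_arm(
  targets=[
    [0, [3, -15, 0], [0, 0, 0]],
    [0, [9, -50, 0], [0, 0, 0]],
    [0, [17, -97, 0], [0, 0, 0]],
    [0, [25, -144, 0], [0, 0, 0]],
    [0, [33, -191, 0], [0, 0, 0]],
    [0, [41, -238, 0], [0, 0, 0]],
    [0, [49, -285, 0], [0, 0, 0]],
    [0, [57, -332, 0], [0, 0, 0]],
  ],
)

```text
time: 23.8
ee_pos: [0.544, -0.0471, 0.1733]
tcp_rot: [-179.9, -0.0, 106.3]
wrist_force: [0.9, 0.4, -0.6]
opening: 0.0187
grasp_force: 39.1
```

step_arm(
  targets=[
    [0, [8, -47, 0], [0, 0, 0]],
    [0, [16, -93, 0], [0, 0, 0]],
    [0, [23, -135, 0], [0, 0, 0]],
    [0, [28, -160, 0], [0, 0, 0]],
    [0, [30, -171, 0], [0, 0, 0]],
    [0, [30, -171, 0], [0, 0, 0]],
    [0, [30, -171, 0], [0, 0, 0]],
    [0, [30, -171, 0], [0, 0, 0]],
  ],
)

```text
time: 24.6
ee_pos: [0.5749, -0.2142, 0.1747]
tcp_rot: [-180.0, -0.0, 106.3]
wrist_force: [0.4, 0.7, -1.1]
opening: 0.0183
grasp_force: 39.1
```

Contact expected at TCP z ≈ 74.4.

step_arm(
  targets=[
    [0, [1, -2, -20], [0, 0, 0]],
    [0, [1, -2, -55], [0, 0, 0]],
    [0, [1, -2, -85], [0, 0, 0]],
    [0, [1, -2, -96], [0, 0, 0]],
    [0, [1, -2, -97], [0, 0, 0]],
    [0, [1, -2, -98], [0, 0, 0]],
    [0, [1, -2, -99], [0, 0, 0]],
    [0, [1, -2, -99], [0, 0, 0]],
  ],
)

```text
time: 25.4
ee_pos: [0.5767, -0.2176, 0.0771]
tcp_rot: [179.9, 0.1, 106.3]
wrist_force: [0.0, -0.4, -1.1]
opening: 0.018
grasp_force: 39.1
```

step_arm(
  targets=[
    [0, [0, 0, -1], [0, 0, 0]],
    [0, [0, 0, -1], [0, 0, 0]],
    [0, [0, 0, -2], [0, 0, 0]],
    [0, [0, 0, -2], [0, 0, 0]],
  ],
)

```text
time: 25.8
ee_pos: [0.5763, -0.2176, 0.0745]
tcp_rot: [180.0, 0.0, 106.3]
wrist_force: [-0.9, 0.1, 4.0]
opening: 0.0185
grasp_force: 39.5
```

step_arm(
  targets=[
    [0, [0, 0, 0], [0, 0, 0]],
    [0.35, [0, 0, 0], [0, 0, 0]],
    [0.5, [0, 0, 0], [0, 0, 0]],
    [0.7, [0, 0, 0], [0, 0, 0]],
    [0.7, [0, 0, 0], [0, 0, 0]],
    [0.7, [0, 0, 15], [0, 0, 0]],
    [0.8, [0, 0, 50], [0, 0, 0]],
    [0.8, [0, 0, 95], [0, 0, 0]],
  ],
)

```text
time: 26.6
ee_pos: [0.5751, -0.217, 0.1691]
tcp_rot: [-179.9, -0.1, 106.3]
wrist_force: [1.7, -0.9, 0.2]
opening: 0.0683
grasp_force: 0.0
```

step_arm(
  targets=[
    [0.8, [-10, 20, 20], [0, 0, 0]],
    [0.8, [-30, 60, 40], [0, 0, 0]],
    [0.8, [-50, 100, 50], [0, 0, 0]],
    [0.8, [-70, 140, 50], [0, 0, 0]],
    [0.8, [-90, 180, 50], [0, 0, 0]],
    [0.8, [-100, 200, 50], [0, 0, 0]],
    [0.8, [-100, 200, 50], [0, 0, 0]],
    [0.8, [-100, 200, 50], [0, 0, 0]],
  ],
)

```text
time: 27.4
ee_pos: [0.4762, -0.0172, 0.2199]
tcp_rot: [179.9, 0.0, 106.3]
wrist_force: [0.9, -0.3, 0.3]
opening: 0.0682
grasp_force: 0.0
```

```bash
python3 - <<'E'
from h import *
p,d=bot.camera("scene"); cv2.imwrite("pics/s6.png",cv2.resize(p[100:300,90:470,::-1],None,fx=2,fy=2))
print(bot.get_obs()["qd"].round(2))
E
```

```text
[-0.92  0.86  0.04 -0.24  0.06  0.12]
```

View pics/s6.png

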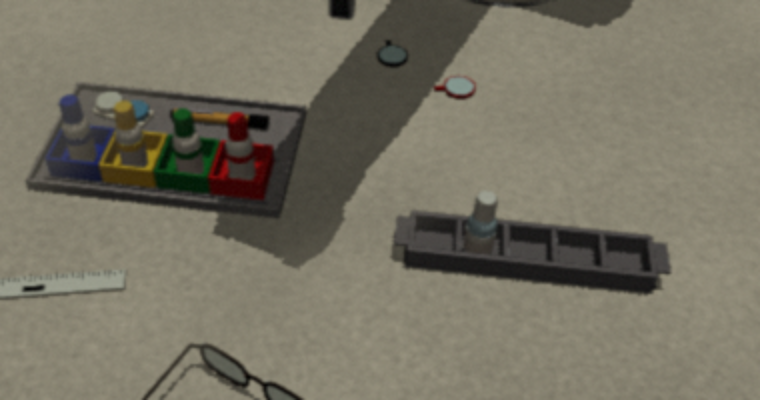

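All four bottles stand in their own bins (caps at about (70,105), (124,108), (182,120), (238,125)), and the saline is still in its cell at (485,220).

```bash
python3 -c "
from workcell import bot
print(bot.job_done())"
```

```text
the job is handed in; nothing more can be done
None
```

The job is handed in: all four coloured bottles stand upright in their matching bins, none tipped, and the saline bottle is still standing in its carrier cell; it took about 27 s of the 106 s allowed.

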